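# Find the full tin of weld studs by weight

## Task

The three closed tins on the stand look alike, but only one is full. Slide the keeper's black grip along its rail to the scribed mark, so that its arms stand in the gaps beside the tins, and leave it there; then heft the tins one after another, beginning at the grip's end of the row: lift each at least 5 cm straight up off its pad and hold it a moment, and stand the lighter ones gently back upright on their own pads. Finish while holding the heaviest one upright in the gripper, at least 15 cm above the bench and clear of everything (do not put it down or let go), and leave everything else on the bench where it is.

Things in the scene. Friction and masses are not known exactly. Their poses are not given: they have to be found in the camera images.
- stand: fixed low steel stand on the bench: plate 165 mm (its x) by 540 mm (its y), 8 mm thick, spanning -50 to +115 mm in x and -270 to +270 mm in y about its origin, which lies on the bench surface under the middle pad; z up. Three round dark pads in a row along its y, 120 mm apart. A rail 20 mm high (above the bench) and 30 mm wide runs along y at x = +85 mm, the side away from the robot.
- pad_a (a point): centre of the pad nearest the grip's end of the stand (stand y = -120 mm), on the plate's top, 8 mm above the bench; axes as the stand's
- pad_b (a point): centre of the middle pad (stand y = 0), 8 mm above the bench
- pad_c (a point): centre of the pad farthest from the grip's end (stand y = +120 mm), 8 mm above the bench
- mark (a point): middle of the black scribed line across the aluminium rail (a small tab rises 32 mm above the bench behind it), on the rail's top 20 mm above the bench, at stand x = +85, y = -160 mm: where the middle of the grip belongs
- grip (a point): centre of the top of the keeper's grip: a black upright block 26 mm (stand x) by 22 mm (stand y), 52 mm high, its top 77 mm above the bench. It stands near the -y end of the rail and slides with the keeper along the stand's +y.
- keeper (a joint): keeper's travel along the rail in m, 0 to 0.12, growing along the stand's +y; 0.06 is at the mark; starts at 0 to 0.028; 2.5 N friction, stays where it is left. At 0 its arms lie over the middles of the lids (tops 86 mm above the bench) and block lifting; at the mark they stand midway between the pads, 60 mm from the tins' centres.
- bar_tip (a point): tip of the middle one of the keeper's three flat arms, top side, 98.5 mm above the bench. Arms are 14 mm wide, 6 mm thick, and reach from uprights on the rail (8 mm thick, at stand x = +87 mm) towards the stand's -x, ending at stand x = +6 mm; they stand 100, 220 and 340 mm along +y from the grip and move with it. A gripper closing along the stand's x has most room at the tins.
- tin_k: one of three closed cylindrical tins that look the same: plain metal, 56 mm in diameter, 78 mm high, upright on one of the pads (which one varies); origin at the centre of its underside, z up. Filled differently: the heaviest 0.54 to 0.66 kg, the others 0.23 to 0.37 kg; which is which varies. Contents shift by up to 3 mm. Stiff; takes a 30 N grip.
- tin_m: one of three closed cylindrical tins that look the same: plain metal, 56 mm in diameter, 78 mm high, upright on one of the pads (which one varies); origin at the centre of its underside, z up. Filled differently: the heaviest 0.54 to 0.66 kg, the others 0.23 to 0.37 kg; which is which varies. Contents shift by up to 3 mm. Stiff; takes a 30 N grip.
- tin_r: one of three closed cylindrical tins that look the same: plain metal, 56 mm in diameter, 78 mm high, upright on one of the pads (which one varies); origin at the centre of its underside, z up. Filled differently: the heaviest 0.54 to 0.66 kg, the others 0.23 to 0.37 kg; which is which varies. Contents shift by up to 3 mm. Stiff; takes a 30 N grip.
- flange: plain steel ring lying flat, 64 mm across, 12 mm high, on the bench in front of the stand; bystander, leave alone
- ferrule: steel tube end, 34 mm across at the foot, 24 mm high, standing on the stand plate between two pads; bystander, leave alone
- nut: round brass nut, 26 mm across, 16 mm high, on the stand plate between two pads; bystander, leave alone
- bent_tube: bent steel tube about 310 mm long, 25 mm thick, lying behind the stand; origin near its middle; bystander, leave alone
- brush: hand brush lying to the left; bystander, leave alone
- hammer: hammer lying to the right; bystander, leave alone
- cup: white mug, 72 mm across, 90 mm high, behind the stand on the right; bystander, leave alone
There are look-alikes about, which are no part of the job. What is shaped like the tin_k but purple is not meant.

How it is judged:
By the outcome, as a careful person would: the job done as asked, in the order asked, and still so for the second after the job is handed in, while the arm keeps its last pose, push and grip.
It also fails if it takes over 72 s, if anything falls off the work surface, if the arm or the gripper's body presses on something with over 40 N, if the wrist force passes 120 N, or if a joint passes its speed limit or range.

## Robot

A 6-joint arm with a two-finger parallel gripper is mounted at the origin on the work surface. World frame = base frame: x ahead of the robot, y to its left, z up, the work surface at z = 0. Lengths are in m, angles in rad, forces in N, time in s.
With the tool pointing down it reaches from about 0.35 to 0.975 m from the base axis. Payload 17.4 kg.
Tool frame: the origin (TCP) lies at the very end of the fingers, on their centre line; the grasp point (between the pads) lies 19 mm behind it; z points along the fingers, y is the line along which they close (so a half turn about z gives the same grasp; the last joint's range is limited). The gripper opens to 85 mm and grips with 20 to 120 N. Pads are 22 mm wide; open, the fingers measure 114 mm over their backs; the gripper's body (76 mm by 85 mm) begins 54 mm behind the grasp point. The pads swing forward as they close: fully open they stand 13 mm farther back than shut.
Start: joints at [-1.205, 0.116, 1.442, -0, 1.584, -0.038], TCP at [0.265, -0.621, 0.231] pointing down, gripper open.
Joint ranges: [-2.83, 2.83], [-0.83, 2.19], [0.07, 2.5], [-1.14, 4.28], [0.01, 3], [-2.97, 2.97]. Speed limits (rad/s): [1.89, 1.89, 2.22, 3.14, 3.14, 3.14].

## Interface

Orientations are given as a 3x3 rotation matrix whose columns are the frame's x, y, z axes.
In Python, from station import arm gives the robot as it stands. The module is installed in compiled form; this text tells all that it offers.
- The arm moves only by the shell command python3 -m crank 'ROWS' [FORCE]. ROWS is JSON, one flat list of numbers, 7 for each row, row after row: the shift along the tool's x, y, z in cm, then the turn, a rotation vector about the tool's x, y, z in degrees, then the gripper command: -1 is shut, 1 is fully open, values between are in proportion. A call has 1 to 10 rows; each row shifts and turns the commanded pose from where the row before left it, along the tool's axes as they then stand; what a row does not reach is not made up. A row lasts 1/12 s, in which the tool goes at most 41.7 mm and 7.16 degrees, less where a joint would pass 70% of its speed; a pose out of reach is approached as far as the arm can. A call is refused whole if a number of a shift passes 4.17 or a number of a turn 7.16, either way. A call with a gripper value outside its range is refused whole. The fingers move at their own pace and stop on an object; FORCE is the grip in N (left out, the last holds). Time passes only in rows, so rows that do not move let the fingers close. It gives the time, the measured TCP pose, the force, the opening and the grip force at its end, in the units of the state.
- arm.sense(): the state, without advancing time (a new reading comes with each control period).
- arm.get_image(name): name is "scene" or "top" or "wrist"; returns (picture, depth): 384x512x3 uint8, red, green, blue; 384x512 float32, m along the optical axis (not along the pixel's ray), 0 where there is no reading.
- arm.camera_params(name): a dict with "fx", "fy", "cx", "cy" (pixels), "rvec" (rotation vector, rad) and "tvec" (3), from world to camera coordinates, as OpenCV has them. Camera axes: x right, y down, z forward; pixel columns grow to the right and rows downward; lengths in m; the calibration is good to about 2 mm. A picture is of the moment at which its call begins: read the wrist's pose just before it. camera_params takes no time and is no camera call; for the wrist camera it gives the pose at the moment of the call.
- arm.sign_off(): hands the job in; it is judged then, once.
The state is a dict: "t": time; "qpos": joint angles; "qd": joint speeds; "joint_efforts": joint torques, N m; "eef_pos": TCP position; "eef_rot": TCP orientation; "force": force on the tool from outside, world axes, zero at the start; "wrist_torque": the same for the moment, N m; "width": finger opening in m; "grasp_force": force on a finger pad.
Only numpy, scipy, OpenCV 4.12 (cv2) and the standard library are available. Lean on these libraries where they do the work, as an engineer would, in place of code of your own. Each camera call takes 0.05 s, during which the arm holds its last target. There are 200 camera calls.

## Working session

There is one attempt and no reset: what is moved stays moved. The work goes in short steps, Python scripts to look and compute and a shell command to move; the robot and the scene stay as the last step left them, time stands still between calls to the robot, and variables do not carry over. Pictures are saved under pics/ and viewed, at most 10 in all, crops included, and the job is handed in when it is done.

```bash
mkdir -p pics; cat > h.py <<'E'
import numpy as np, cv2
from station import arm
def cam(n):
    p=arm.camera_params(n); K=np.array([[p['fx'],0,p['cx']],[0,p['fy'],p['cy']],[0,0,1.]])
    R=cv2.Rodrigues(np.array(p['rvec'],float))[0]; return K,R,np.array(p['tvec'],float).ravel()
def ray(c,u,v):
    K,R,t=c; d=R.T@np.linalg.solve(K,[u,v,1.]); return -R.T@t,d
def atz(c,u,v,z):
    o,d=ray(c,u,v); return o+d*(z-o[2])/d[2]
def dep(c,u,v,d):
    o,r=ray(c,u,v); return o+r*d
def tri(a,b):
    (o1,d1),(o2,d2)=a,b
    s=np.linalg.lstsq(np.c_[d1,-d2],o2-o1,rcond=None)[0]
    p,q=o1+d1*s[0],o2+d2*s[1]; return (p+q)/2,np.linalg.norm(p-q)
def proj(c,P):
    K,R,t=c; x=K@(R@np.array(P)+t); return x[:2]/x[2]
E
python3 - <<'E'
from h import *
for n in("top","scene"):
    im,d=arm.get_image(n); np.savez('pics/%s.npz'%n,im=im,d=d)
    cv2.imwrite('pics/%s0.png'%n,cv2.resize(im[:,:,::-1],(800,600),interpolation=cv2.INTER_CUBIC))
    c=cam(n); print(n,-c[1].T@c[2],c[0][0,0])
s=arm.sense();print(s['t'],s['eef_pos'],s['eef_rot'],s['width'],s['force'])
E
```

```text
top [ 0.3195807  -0.0118793   1.67797189] 443.2501995590085
scene [ 1.20354968 -0.22235138  1.02064639] 377.66844503232767
0.1 [ 0.26516511 -0.6205609   0.23063105] [[ 9.19541573e-01  3.92992570e-01 -3.68128087e-04]
 [ 3.92992740e-01 -9.19541058e-01  9.74542945e-04]
 [ 4.44792463e-05 -1.04080442e-03 -9.99999457e-01]] 0.08540906431547718 [-0.5820909  -1.09016521 -0.06220259]
```

View pics/top0.png

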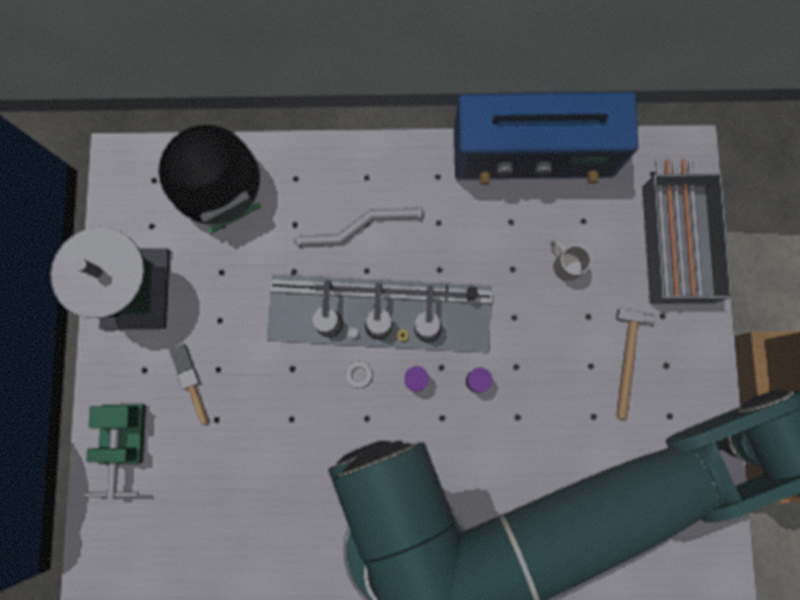

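View pics/scene0.png

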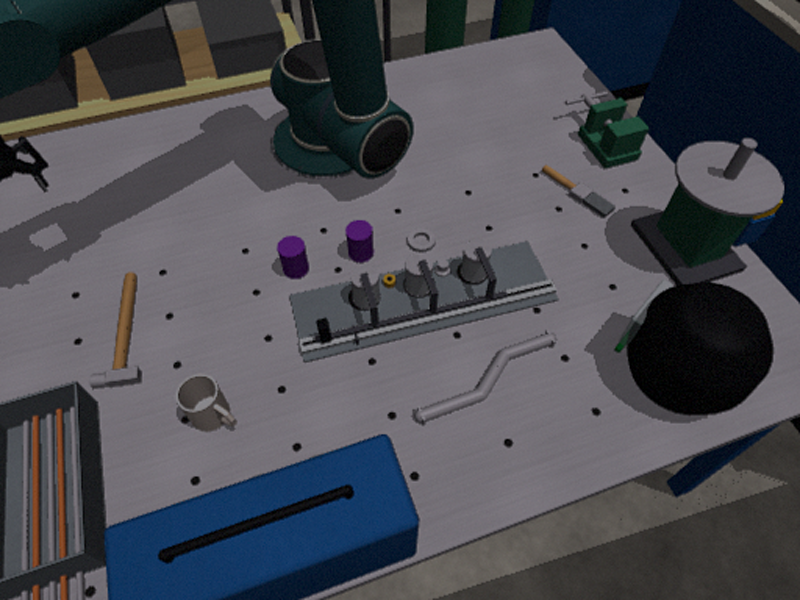

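Top view (800×600 px): stand with its three grey tins at (327,320), (378,322), (428,326), black grip at (473,293), mark near (447,290), ferrule (352,333), nut (402,335). Could be mistaken for tins: purple ones at (416,378) and (480,380), not meant. Also flange (360,375) and mug (574,262). I'll check the choice in a close crop.

```bash
python3 - <<'E'
from h import *
a=np.load('pics/top.npz')['im'][168:248,165:325,::-1]; b=np.load('pics/scene.npz')['im'][145:235,180:360,::-1]
A=cv2.resize(a,(800,400),interpolation=cv2.INTER_CUBIC)
cv2.imwrite('pics/crop.png',cv2.convertScaleAbs(A,alpha=1.5))
cv2.imwrite('pics/crops.png',cv2.convertScaleAbs(cv2.resize(b,(800,400),interpolation=cv2.INTER_CUBIC),alpha=1.5))
E
```

```text
(no output)
```

View pics/crop.png

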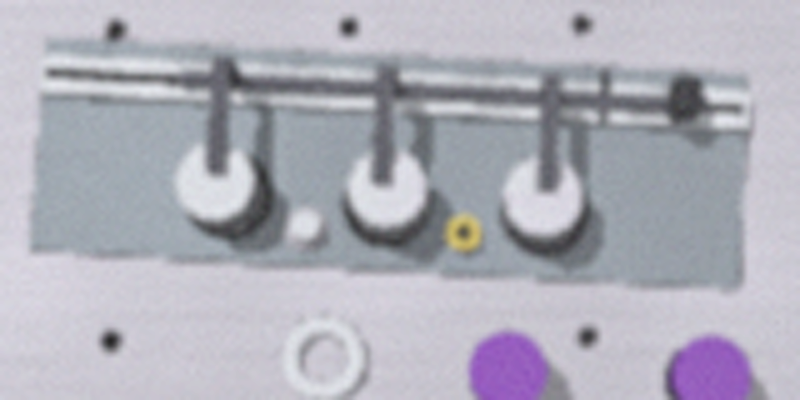

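View pics/crops.png

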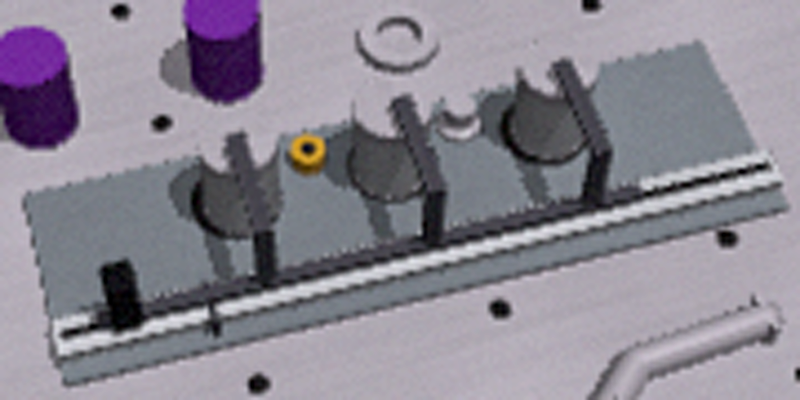

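The crops confirm three plain tins under the arms, with the grip at the right (-y) end. Top crop: lids at (216,184), (387,190), (543,198), mark (605,97), grip (687,93). Scene crop: mark (213,315), grip (116,266), arm tips (235,138), (402,102), (565,66).

```bash
python3 - <<'E'
from h import *
from scipy.optimize import least_squares
T,S=cam('top'),cam('scene')
t=lambda x,y:(165+x/5-.4,168+y/5-.4); s=lambda x,y:(180+x/4.444-.4,145+y/4.444-.4)
for n,a,b in [('mark',(605,97),(213,315)),('grip',(687,91),(116,266)),('tipA',(547,192),(235,136)),('tipB',(383,185),(402,98)),('tipC',(217,174),(563,62)),('nut',(463,233),(308,147)),('purp',(508,368),(222,8)),('cornerNW',(46,40),(787,211)),('cornerSE',(741,290),(25,192))]:
    print(n,*tri(ray(T,*t(*a)),ray(S,*s(*b))))
pts=[((.115,.27,.008),(46,40)),((-.05,.27,.008),(31,252)),((-.05,-.27,.008),(741,290)),((.115,-.27,.008),(750,75)),((0,.12,.086),(216,184)),((0,0,.086),(387,190)),((0,-.12,.086),(543,198)),((.085,-.16,.02),(605,97))]
def W(p,P):
    c,q=np.cos(p[2]),np.sin(p[2]); return np.array([p[0]+c*P[0]-q*P[1],p[1]+q*P[0]+c*P[1],P[2]])
f=lambda p:np.concatenate([proj(T,W(p,P))-t(*x) for P,x in pts]+[proj(S,W(p,(.085,-.16,.02)))-s(213,315),proj(S,W(p,(.115,.27,.008)))-s(787,211),proj(S,W(p,(-.05,-.27,.008)))-s(25,192),proj(S,W(p,(.115,-.27,.008)))-s(68,384)])
r=least_squares(f,[.6,0,0],loss='soft_l1');print(r.x,np.degrees(r.x[2]));print(f(r.x).round(1))
for y in(-.12,0,.12):print(W(r.x,(0,y,.086)))
print('mark',W(r.x,(.085,-.16,.02)))
E
```

```text
mark [ 0.60199812 -0.10635805  0.01007557] 0.005737219814430088
grip [ 0.59202074 -0.1630406   0.08902642] 0.002284624016524572
tipA [ 0.51895369 -0.05892208  0.09332014] 0.004762744751389074
tipB [0.52586076 0.06049448 0.09297884] 0.007586367981446983
tipC [0.5350328  0.18001094 0.09451574] 0.007197573824920376
nut [0.49703103 0.00159079 0.02566904] 0.0033191445638836195
purp [ 0.39369378 -0.02974186  0.08140139] 0.004134268735498645
cornerNW [ 0.65293541  0.32225233 -0.000677  ] 0.0021227341150288907
cornerSE [ 0.45376442 -0.20567838  0.00870244] 0.0058328120974521286
[ 0.52190774  0.05874353 -0.06189814] -3.5465021658211415
[-0.4 -0.7 -1.  -0.4 -0.3 -0.5 -0.7 -0.6 -0.1 -0.5 -1.2  0.   0.7  0.1
 -0.6  0.7 -1.6 -2.9 -0.  -1.3 -1.3  0.7 -1.7  0.3]
[ 0.51448471 -0.06102666  0.086     ]
[0.52190774 0.05874353 0.086     ]
[0.52933077 0.17851372 0.086     ]
mark [ 0.59684758 -0.10620804  0.02      ]
```

```bash
python3 -m crank '[0,0,0,0,0,-7.04,1, 0,0,0,0,0,-7.04,1, 0,0,0,0,0,-7.04,1, 0,0,0,0,0,-7.04,1, 0,0,0,0,0,-7.04,1, 0,0,0,0,0,-7.04,1, 0,0,0,0,0,-7.04,1, 0,0,0,0,0,-7.04,1, 0,0,0,0,0,-7.04,1]'
python3 -m crank '[3.4,2.1,0,0,0,0,1, 3.4,2.1,0,0,0,0,1, 3.4,2.1,0,0,0,0,1, 3.4,2.1,0,0,0,0,1, 3.4,2.1,0,0,0,0,1, 3.4,2.1,0,0,0,0,1, 3.4,2.1,0,0,0,0,1]'
```

```text
t: 0.85
eef_pos: [0.2652, -0.6206, 0.2308]
eef_rot: [[0.055, 0.998, -0.0], [0.998, -0.055, 0.001], [0.001, -0.0, -1.0]]
force: [0.6, -0.4, -0.5]
width: 0.0852
grasp_force: 0.0
t: 1.43
eef_pos: [0.4271, -0.3903, 0.2311]
eef_rot: [[0.061, 0.998, -0.0], [0.998, -0.061, 0.0], [0.0, -0.0, -1.0]]
force: [0.6, -0.5, 0.5]
width: 0.0855
grasp_force: 0.0
```

```bash
python3 -m crank '[3.3,2.5,0,0,0,0,1, 3.3,2.5,0,0,0,0,1, 3.3,2.5,0,0,0,0,1, 3.3,2.5,0,0,0,0,1, 3.3,2.5,0,0,0,0,1, 3.3,2.5,0,0,0,0,1, 0,0,0,0,0,0,1]'
python3 - <<'E'
from h import *
s=arm.sense(); c=cam('wrist'); im,d=arm.get_image('wrist')
np.savez('pics/w1.npz',im=im,d=d,K=c[0],R=c[1],t=c[2]); print(s['eef_pos'],-c[1].T@c[2],c[0][0,0]); 
cv2.imwrite('pics/w1.png',cv2.convertScaleAbs(cv2.resize(im[:,:,::-1],(800,600),interpolation=cv2.INTER_CUBIC),alpha=1.4))
E
```

```text
t: 2.02
eef_pos: [0.5914, -0.1987, 0.2305]
eef_rot: [[0.057, 0.998, -0.0], [0.998, -0.057, 0.002], [0.002, -0.0, -1.0]]
force: [-0.5, 0.5, 0.3]
width: 0.0853
grasp_force: 0.0
[ 0.59136887 -0.198666    0.23048375] [ 0.59697699 -0.11410289  0.37423471] 297.7234361601173
```

View pics/w1.png

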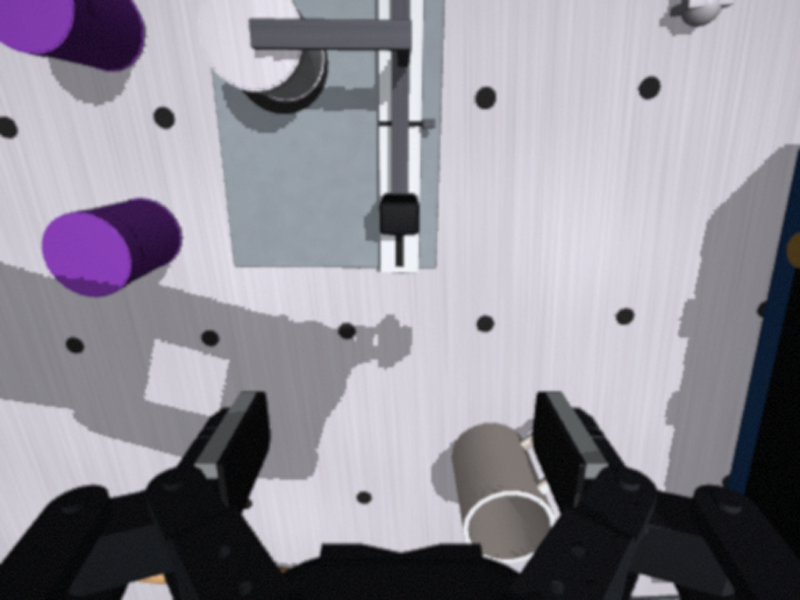

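Wrist view (800 px): grip top around (399,217), mark line at (399,124), plate's near corners at (235,267) and (436,267), arm A's tip at (250,34), tin A's lid centred near (255,42). Purple tins lie at left, away from the stand.

```bash
python3 - <<'E'
from h import *
f=np.load('pics/w1.npz'); c=(f['K'],f['R'],f['t']); d=f['d']
vv,uu=np.mgrid[0:384,0:512]; 
K,R,t=c; P=np.stack([(uu-K[0,2])/K[0,0]*d,(vv-K[1,2])/K[1,1]*d,d],-1); W=(P-t)@R
z=W[...,2]
q=lambda u,v:(u*.64-.2,v*.64-.2)
for n,u,v,h in[('mark',399,124,.02),('cSE',235,267,.008),('cNE',436,267,.008),('tipA',250,34,.0985)]: print(n,atz(c,*q(u,v),h),'depth z',np.median(z[int(v*.64)-1:int(v*.64)+2,int(u*.64)-1:int(u*.64)+2]))
for n,lo,hi,box in[('grip',.070,.085,(110,160,235,275)),('armA',.092,.105,(5,40,155,270)),('lidA',.080,.090,(0,60,120,220))]:
    a,b,e,g=box; m=(z[a:b,e:g]>lo)&(z[a:b,e:g]<hi)&(d[a:b,e:g]>0); p=W[a:b,e:g][m]
    print(n,m.sum(),np.median(p,0),p.min(0),p.max(0))
T=cam('top'); print('grip 2view',tri(ray(T,165+687/5-.4,168+91/5-.4),ray(c,*q(399,217))),'mark',tri(ray(T,165+605/5-.4,168+97/5-.4),ray(c,*q(399,124))))
E
```

```text
mark [ 0.59634855 -0.10474856  0.02      ] depth z 0.03247863142547433
cSE [ 0.45680054 -0.20575224  0.008     ] depth z 0.0011598008193876841
cNE [ 0.62012087 -0.21497618  0.008     ] depth z 0.0011631831923599885
tipA [ 0.52105069 -0.05830649  0.0985    ] depth z 0.09949287547020919
grip 561 [ 0.5935814  -0.16144542  0.07752926] [ 0.58028994 -0.17305306  0.07146263] [ 0.6064506  -0.15092314  0.08033057]
armA 2079 [ 0.56365841 -0.06082439  0.099318  ] [ 0.52079384 -0.07024672  0.09217711] [ 0.60572734 -0.05133064  0.10197075]
lidA 2664 [ 0.51342931 -0.06142459  0.08678058] [ 0.48955375 -0.08416234  0.08005457] [ 0.54560161 -0.03836528  0.08978255]
grip 2view (array([ 0.59379594, -0.16392695,  0.07378741]), np.float64(0.003587274937063207)) mark (array([ 0.59596008, -0.10627068,  0.04463971]), np.float64(0.0019449607778172372))
```

```bash
python3 -m crank '[3.7,0,0,0,0,0,1, 0,0,3.7,0,0,0,1, 0,0,3.7,0,0,0,1, 0,0,3.7,0,0,0,1, 0,0,3.7,0,0,0,1, 0,0,3.5,0,0,0,1, 0,0,0,0,0,0,1, 0,0,0,0,0,0,1]'
python3 -m crank '[0,0,0,0,0,0,-1, 0,0,0,0,0,0,-1, 0,0,0,0,0,0,-1, 0,0,0,0,0,0,-1, 0,0,0,0,0,0,-1, 0,0,0,0,0,0,-1, 0,0,0,0,0,0,-1, 0,0,0,0,0,0,-1]' 30
```

```text
t: 2.73
eef_pos: [0.5895, -0.1671, 0.0475]
eef_rot: [[0.062, 0.998, -0.003], [0.998, -0.062, 0.001], [0.001, -0.003, -1.0]]
force: [0.1, 0.2, 1.2]
width: 0.0856
grasp_force: 0.0
t: 3.4
eef_pos: [0.592, -0.167, 0.0498]
eef_rot: [[0.061, 0.998, 0.004], [0.998, -0.061, -0.001], [-0.001, 0.004, -1.0]]
force: [8.6, -0.3, 2.5]
width: 0.0258
grasp_force: 37.3
```

```bash
python3 -m crank '[0.7,0.1,0,0,0,0,-1, 0.9,0,0,0,0,0,-1, 1,0,0,0,0,0,-1, 1,0,0,0,0,0,-1, 1,0,0,0,0,0,-1, 0.7,0,0,0,0,0,-1, 0.35,0,0,0,0,0,-1, 0,0,0,0,0,0,-1, 0,0,0,0,0,0,-1]'
python3 - <<'E'
from h import *
s=arm.sense(); c=cam('wrist'); im,d=arm.get_image('wrist')
np.savez('pics/w2.npz',im=im,d=d,K=c[0],R=c[1],t=c[2]); print(s['eef_pos'],s['force'])
cv2.imwrite('pics/w2.png',cv2.convertScaleAbs(cv2.resize(im[:,:,::-1],(800,600),interpolation=cv2.INTER_CUBIC),alpha=1.4))
E
```

```text
t: 4.15
eef_pos: [0.5956, -0.1101, 0.0498]
eef_rot: [[0.061, 0.998, 0.002], [0.998, -0.061, 0.0], [0.0, 0.002, -1.0]]
force: [-0.6, 2.8, 7.9]
width: 0.0254
grasp_force: 38.0
[ 0.5956295  -0.11005024  0.04975357] [-0.59426811  2.82605627  7.90276581]
```

View pics/w2.png

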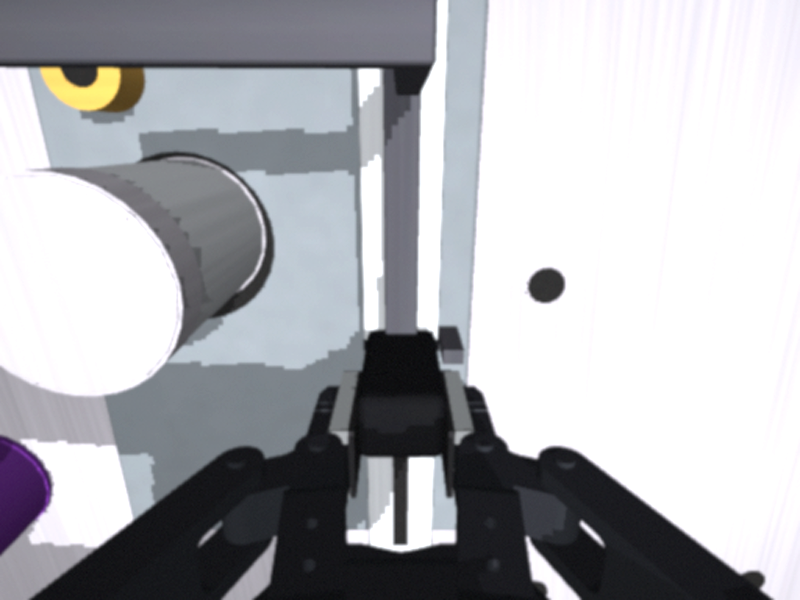

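The keeper slid with the gripper: grip top at about (400,340–395), mark tab at (450,345), and the arm now stands between tin A and the nut. I'll release, rise and measure.

```bash
python3 -m crank '[0,0,0,0,0,0,0.2, 0,0,0,0,0,0,0.2, 0,0,0,0,0,0,0.2, 0,0,0,0,0,0,0.2, 0,0,-3,0,0,0,0.2, 0,0,-4,0,0,0,1, 0,0,-4,0,0,0,1, 0,0,-4,0,0,0,1, -2,-2,-3,0,0,0,1, 0,0,0,0,0,0,1]' >/dev/null
cat > m.py <<'E'
from h import *
s=arm.sense(); c=cam('wrist'); im,d=arm.get_image('wrist')
K,R,t=c; vv,uu=np.mgrid[0:384,0:512]
W=(np.stack([(uu-K[0,2])/K[0,0]*d,(vv-K[1,2])/K[1,1]*d,d],-1)-t)@R
E
cat > look.py <<'E'
from m import *; import sys
print(s['t'],s['eef_pos'],s['force'],s['width'])
C,yw=np.array([.5219,.0587]),-.0619; ex=np.array([np.cos(yw),np.sin(yw)]); ey=np.array([-ex[1],ex[0]])
x=(W[...,:2]-C)@ex; y=(W[...,:2]-C)@ey; z=W[...,2]
def rep(n,m):
    m&=d>0
    if m.sum()<20: print(n,'none');return
    print(n,m.sum(),'stand mid',[round(1e3*(np.percentile(a[m],1)+np.percentile(a[m],99))/2,1) for a in(x,y)],'span',[round(1e3*(np.percentile(a[m],99)-np.percentile(a[m],1)),1) for a in(x,y)],'z',round(1e3*np.median(z[m]),1))
rep('grip',(abs(x-.085)<.03)&(abs(y+.18)<.06)&(z>.071)&(z<.085))
rep('tab',(abs(x-.1)<.03)&(abs(y+.16)<.03)&(z>.027)&(z<.038))
for n,b in zip('abc',(-.12,0,.12)):
    rep('lid'+n,(abs(x)<.045)&(abs(y-b)<.045)&(z>.078)&(z<.0905)); rep('arm'+n,(abs(x-.04)<.06)&(abs(y-b-.06)<.03)&(z>.0935)&(z<.104))
E
python3 look.py
```

```text
5.0333 [ 0.57371541 -0.13114656  0.23588612] [0.08896298 0.22267422 0.45656841] 0.08549652721604245
grip 539 stand mid [np.float64(84.9), np.float64(-159.3)] span [np.float64(24.7), np.float64(21.9)] z 77.6
tab 229 stand mid [np.float64(92.0), np.float64(-145.5)] span [np.float64(33.4), np.float64(30.7)] z 32.9
lida 3039 stand mid [np.float64(3.7), np.float64(-114.2)] span [np.float64(53.9), np.float64(53.2)] z 86.8
arma 1943 stand mid [np.float64(48.8), np.float64(-59.4)] span [np.float64(82.8), np.float64(14.0)] z 99.3
lidb none
armb none
lidc none
armc none
```

```bash
cat >> look.py <<'E'
rep('tab2',(x>.1)&(x<.125)&(abs(y+.16)<.03)&(z>.027)&(z<.038))
m=(abs(x)<.045)&(abs(y+.12)<.045)&(z>.078)&(z<.0905)&(d>0)
v,u=np.where(m);print('lid px',u.min(),u.max(),v.min(),v.max())
cv2.imwrite('pics/w_%d.png'%(100*s['t']),cv2.convertScaleAbs(cv2.resize(im[:,:,::-1],(800,600),interpolation=cv2.INTER_CUBIC),alpha=1.3))
E
python3 look.py; ls pics
```

```text
5.0833 [ 0.57398044 -0.13035488  0.23244507] [ 0.60973615  0.4446414  -1.76689551] 0.08527364330600833
grip 554 stand mid [np.float64(85.1), np.float64(-158.7)] span [np.float64(25.4), np.float64(20.9)] z 77.5
tab 240 stand mid [np.float64(90.3), np.float64(-145.2)] span [np.float64(36.0), np.float64(30.3)] z 32.9
lida 3107 stand mid [np.float64(3.6), np.float64(-114.0)] span [np.float64(53.9), np.float64(52.8)] z 86.9
arma 1930 stand mid [np.float64(48.9), np.float64(-59.5)] span [np.float64(82.8), np.float64(13.5)] z 99.4
lidb none
armb none
lidc none
armc none
tab2 35 stand mid [np.float64(105.3), np.float64(-157.6)] span [np.float64(7.6), np.float64(5.7)] z 32.8
lid px 159 221 70 133
crop.png
crops.png
scene.npz
scene0.png
top.npz
top0.png
w1.npz
w1.png
w2.npz
w2.png
w_508.png
```

```bash
cp pics/w_508.png pics/w3.png 2>/dev/null || cp $(ls pics/w_*.png|tail -1) pics/w3.png
```

```text
(no output)
```

View pics/w3.png

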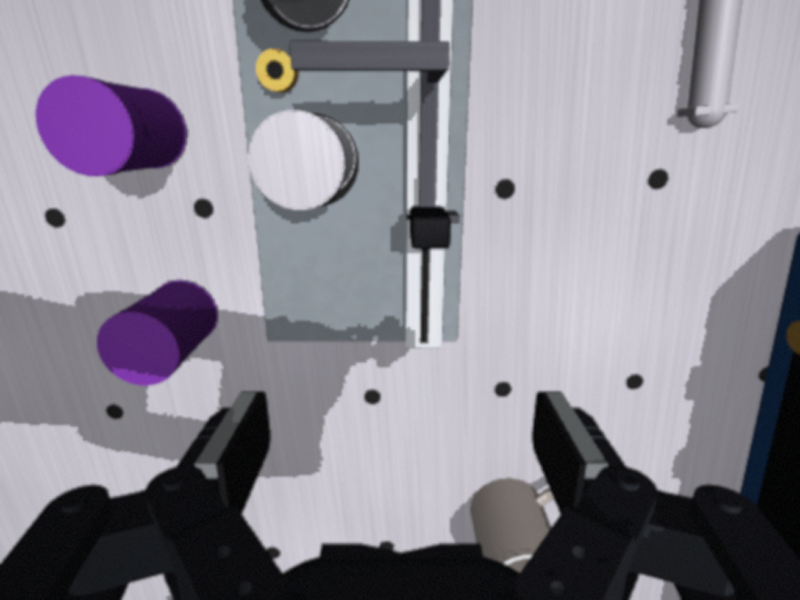

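View: grip stands right at the mark tab (430,228 / 455,215), arm at (370,55) midway between tins, tin A's lid at (300,160) fully visible. Grip y −158.7 vs mark −158.5 mm: at the mark. Now tin A.

```bash
python3 -m crank '[2.4,-2,0,0,0,0,1, 2.4,-2,0,0,0,0,1, 2.4,-2,0,0,0,0,1, 0,0,3.5,0,0,0,1, 0,0,3.5,0,0,0,1, 0,0,0,0,0,0,1, 0,0,0,0,0,0,1]'
```

```text
t: 5.72
eef_pos: [0.5174, -0.0532, 0.1565]
eef_rot: [[0.061, 0.998, -0.005], [0.998, -0.061, 0.001], [0.0, -0.005, -1.0]]
force: [0.5, 0.3, 1.4]
width: 0.0854
grasp_force: 0.0
```

```bash
python3 -m crank '[-0.2,0.1,3.5,0,0,0,1, 0,0,3.5,0,0,0,1, 0,0,3.2,0,0,0,1, 0,0,1.5,0,0,0,1, 0,0,0.5,0,0,0,1, 0,0,0,0,0,0,1, 0,0,0,0,0,0,1]'
python3 -m crank '[0,0,0,0,0,0,-1, 0,0,0,0,0,0,-1, 0,0,0,0,0,0,-1, 0,0,0,0,0,0,-1, 0,0,0,0,0,0,-1, 0,0,0,0,0,0,-1, 0,0,0,0,0,0,-1, 0,0,0,0,0,0,-1]' 25
```

```text
t: 6.3
eef_pos: [0.5204, -0.0559, 0.0384]
eef_rot: [[0.061, 0.998, 0.002], [0.998, -0.061, -0.0], [-0.0, 0.002, -1.0]]
force: [0.2, 0.0, 0.3]
width: 0.0855
grasp_force: 0.0
t: 6.97
eef_pos: [0.5199, -0.0558, 0.0378]
eef_rot: [[0.061, 0.998, 0.002], [0.998, -0.061, -0.0], [-0.0, 0.002, -1.0]]
force: [-2.7, -0.2, 8.1]
width: 0.0551
grasp_force: 25.7
```

```bash
python3 -m crank '[0,0,-0.3,0,0,0,-1, 0,0,-0.7,0,0,0,-1, 0,0,-1,0,0,0,-1, 0,0,-1.2,0,0,0,-1, 0,0,-1.2,0,0,0,-1, 0,0,-1.2,0,0,0,-1, 0,0,-1,0,0,0,-1, 0,0,-0.6,0,0,0,-1, 0,0,-0.3,0,0,0,-1, 0,0,0,0,0,0,-1]'
for i in 1 2; do python3 -m crank '[0,0,0,0,0,0,-1, 0,0,0,0,0,0,-1, 0,0,0,0,0,0,-1, 0,0,0,0,0,0,-1]'; done
```

```text
t: 7.8
eef_pos: [0.5194, -0.0557, 0.112]
eef_rot: [[0.061, 0.998, 0.001], [0.998, -0.061, -0.0], [-0.0, 0.001, -1.0]]
force: [-0.4, 0.4, -3.2]
width: 0.0543
grasp_force: 27.3
t: 8.13
eef_pos: [0.519, -0.0557, 0.1108]
eef_rot: [[0.061, 0.998, -0.001], [0.998, -0.061, 0.0], [0.0, -0.001, -1.0]]
force: [0.2, -0.7, -3.3]
width: 0.0542
grasp_force: 27.3
t: 8.47
eef_pos: [0.5192, -0.0557, 0.1113]
eef_rot: [[0.061, 0.998, -0.0], [0.998, -0.061, 0.0], [0.0, -0.0, -1.0]]
force: [-0.5, 1.1, -2.8]
width: 0.0547
grasp_force: 27.3
```

Tin A weighs about 3.1 N, so it is light. Lowering it back.

```bash
python3 -m crank '[0,0,0.5,0,0,0,-1, 0,0,1,0,0,0,-1, 0,0,1.2,0,0,0,-1, 0,0,1.2,0,0,0,-1, 0,0,1.2,0,0,0,-1, 0,0,1,0,0,0,-1, 0,0,0.5,0,0,0,-1, 0,0,0.3,0,0,0,-1, 0,0,0.2,0,0,0,-1, 0,0,0,0,0,0,-1]'
python3 -m crank '[0,0,0.1,0,0,0,-1, 0,0,0.1,0,0,0,-1, 0,0,0,0,0,0,-1]'
```

```text
t: 9.3
eef_pos: [0.5193, -0.0557, 0.0402]
eef_rot: [[0.061, 0.998, 0.0], [0.998, -0.061, -0.0], [-0.0, 0.0, -1.0]]
force: [-0.7, 0.3, -3.1]
width: 0.0546
grasp_force: 27.3
t: 9.55
eef_pos: [0.5194, -0.0557, 0.0385]
eef_rot: [[0.061, 0.998, 0.001], [0.998, -0.061, -0.0], [-0.0, 0.001, -1.0]]
force: [0.1, 0.5, -2.3]
width: 0.0546
grasp_force: 27.3
```

```bash
python3 -m crank '[0,0,0.1,0,0,0,-1, 0,0,0,0,0,0,-1, 0,0,0,0,0,0,-1]'
```

```text
t: 9.8
eef_pos: [0.5195, -0.0557, 0.0378]
eef_rot: [[0.061, 0.998, 0.001], [0.998, -0.061, -0.0], [-0.0, 0.001, -1.0]]
force: [-2.2, 0.9, 4.1]
width: 0.0544
grasp_force: 27.7
```

```bash
python3 -m crank '[0,0,0,0,0,0,0.5, 0,0,0,0,0,0,0.7, 0,0,0,0,0,0,1, 0,0,0,0,0,0,1, 0,0,0,0,0,0,1, 0,0,0,0,0,0,1, 0,0,-1.5,0,0,0,1, 0,0,-3.5,0,0,0,1]'
python3 -m crank '[0,0,-3.8,0,0,0,1, 0,0,-3.8,0,0,0,1, 0,0,-3.8,0,0,0,1, 0,0,-3.6,0,0,0,1, 0,0,0,0,0,0,1, 0,0,0,0,0,0,1]'; python3 look.py
```

```text
t: 10.47
eef_pos: [0.5171, -0.0554, 0.0837]
eef_rot: [[0.061, 0.998, -0.007], [0.998, -0.061, 0.001], [0.001, -0.007, -1.0]]
force: [0.8, 0.5, -0.1]
width: 0.0854
grasp_force: 0.0
t: 10.97
eef_pos: [0.5199, -0.0558, 0.2394]
eef_rot: [[0.061, 0.998, 0.004], [0.998, -0.061, -0.001], [-0.0, 0.004, -1.0]]
force: [0.3, -0.6, -0.6]
width: 0.0851
grasp_force: 0.0
10.9667 [ 0.51986486 -0.05578085  0.23944121] [ 0.33918815 -0.63058465 -0.59636666] 0.08512680281940008
grip 445 stand mid [np.float64(84.8), np.float64(-158.1)] span [np.float64(25.2), np.float64(20.2)] z 77.4
tab 235 stand mid [np.float64(90.4), np.float64(-147.0)] span [np.float64(36.4), np.float64(33.3)] z 32.8
lida 2355 stand mid [np.float64(5.8), np.float64(-113.4)] span [np.float64(52.9), np.float64(54.1)] z 86.8
arma 1362 stand mid [np.float64(48.7), np.float64(-59.1)] span [np.float64(83.1), np.float64(13.0)] z 99.4
lidb 3377 stand mid [np.float64(3.3), np.float64(-0.8)] span [np.float64(53.1), np.float64(53.1)] z 86.9
armb none
lidc none
armc none
tab2 30 stand mid [np.float64(105.7), np.float64(-157.5)] span [np.float64(6.9), np.float64(6.5)] z 32.4
lid px 228 283 146 199
```

```bash
python3 -m crank '[3.8,-0.1,0,0,0,0,1, 3.8,-0.1,0,0,0,0,1, 3.75,0,0,0,0,0,1, 0,0,3.5,0,0,0,1, 0,0,3.5,0,0,0,1, 0,0,1.3,0,0,0,1, 0,0,0,0,0,0,1, 0,0,0,0,0,0,1]'
```

```text
t: 11.68
eef_pos: [0.524, 0.0574, 0.1542]
eef_rot: [[0.062, 0.998, -0.002], [0.998, -0.062, -0.0], [-0.0, -0.002, -1.0]]
force: [-1.0, -0.8, 0.3]
width: 0.0853
grasp_force: 0.0
```

```bash
python3 -m crank '[0,0,3.5,0,0,0,1, 0,0,3.5,0,0,0,1, 0,0,2.8,0,0,0,1, 0,0,1.3,0,0,0,1, 0,0,0.5,0,0,0,1, 0,0,0,0,0,0,1, 0,0,0,0,0,0,1]'
python3 -m crank '[0,0,0,0,0,0,-1, 0,0,0,0,0,0,-1, 0,0,0,0,0,0,-1, 0,0,0,0,0,0,-1, 0,0,0,0,0,0,-1, 0,0,0,0,0,0,-1, 0,0,0,0,0,0,-1, 0,0,0,0,0,0,-1]' 25
python3 -m crank '[0,0,-0.3,0,0,0,-1, 0,0,-0.7,0,0,0,-1, 0,0,-1,0,0,0,-1, 0,0,-1.2,0,0,0,-1, 0,0,-1.2,0,0,0,-1, 0,0,-1.2,0,0,0,-1, 0,0,-1,0,0,0,-1, 0,0,-0.6,0,0,0,-1, 0,0,-0.3,0,0,0,-1, 0,0,0,0,0,0,-1]'
for i in 1 2; do python3 -m crank '[0,0,0,0,0,0,-1, 0,0,0,0,0,0,-1, 0,0,0,0,0,0,-1, 0,0,0,0,0,0,-1]'; done
```

```text
t: 12.27
eef_pos: [0.5253, 0.0576, 0.0405]
eef_rot: [[0.061, 0.998, 0.002], [0.998, -0.061, 0.0], [0.0, 0.002, -1.0]]
force: [1.2, 0.4, 0.2]
width: 0.085
grasp_force: 0.0
t: 12.93
eef_pos: [0.5248, 0.0578, 0.0398]
eef_rot: [[0.061, 0.998, 0.002], [0.998, -0.061, 0.0], [0.0, 0.002, -1.0]]
force: [-3.0, 0.2, 8.8]
width: 0.0561
grasp_force: 25.6
t: 13.77
eef_pos: [0.5244, 0.0577, 0.114]
eef_rot: [[0.061, 0.998, 0.001], [0.998, -0.061, 0.0], [0.0, 0.001, -1.0]]
force: [-0.9, -0.7, -3.3]
width: 0.0559
grasp_force: 27.4
t: 14.1
eef_pos: [0.524, 0.0577, 0.1128]
eef_rot: [[0.061, 0.998, -0.001], [0.998, -0.061, -0.0], [-0.0, -0.001, -1.0]]
force: [-1.8, -0.6, -3.6]
width: 0.0566
grasp_force: 27.4
t: 14.43
eef_pos: [0.5242, 0.0577, 0.1133]
eef_rot: [[0.061, 0.998, -0.0], [0.998, -0.061, 0.0], [0.0, -0.0, -1.0]]
force: [-0.2, 0.4, -2.8]
width: 0.0562
grasp_force: 27.4
```

Tin B is also light (about 3.2 N). Lowering it the same way.

```bash
python3 -m crank '[0,0,0.5,0,0,0,-1, 0,0,1,0,0,0,-1, 0,0,1.2,0,0,0,-1, 0,0,1.2,0,0,0,-1, 0,0,1.2,0,0,0,-1, 0,0,1,0,0,0,-1, 0,0,0.5,0,0,0,-1, 0,0,0.3,0,0,0,-1, 0,0,0.2,0,0,0,-1, 0,0,0,0,0,0,-1]' | grep -E "pos|force"
python3 -m crank '[0,0,0.1,0,0,0,-1, 0,0,0.1,0,0,0,-1, 0,0,0.1,0,0,0,-1, 0,0,0,0,0,0,-1, 0,0,0,0,0,0,-1]'
```

```text
eef_pos: [0.5243, 0.0577, 0.0423]
force: [0.0, -0.5, -3.3]
grasp_force: 27.4
t: 15.68
eef_pos: [0.5245, 0.0577, 0.0399]
eef_rot: [[0.061, 0.998, 0.001], [0.998, -0.061, 0.0], [0.0, 0.001, -1.0]]
force: [-1.7, 0.6, 3.1]
width: 0.0562
grasp_force: 27.9
```

```bash
python3 -m crank '[0,0,0,0,0,0,0.5, 0,0,0,0,0,0,0.7, 0,0,0,0,0,0,1, 0,0,0,0,0,0,1, 0,0,0,0,0,0,1, 0,0,0,0,0,0,1, 0,0,-1.5,0,0,0,1, 0,0,-3.5,0,0,0,1]' | grep eef_pos
python3 -m crank '[0,0,-3.8,0,0,0,1, 0,0,-3.8,0,0,0,1, 0,0,-3.8,0,0,0,1, 0,0,-3.6,0,0,0,1, 0,0,0,0,0,0,1, 0,0,0,0,0,0,1]'|grep eef_pos; python3 look.py; ls pics/w_*
```

```text
eef_pos: [0.522, 0.0576, 0.0857]
eef_pos: [0.5248, 0.0578, 0.2415]
16.85 [0.52482267 0.05776314 0.2414618 ] [ 0.76496926  0.59829968 -0.85816141] 0.08515883560275796
grip 347 stand mid [np.float64(84.8), np.float64(-157.6)] span [np.float64(25.1), np.float64(20.3)] z 77.4
tab 218 stand mid [np.float64(90.3), np.float64(-146.8)] span [np.float64(36.2), np.float64(32.8)] z 32.9
lida 1769 stand mid [np.float64(5.6), np.float64(-113.2)] span [np.float64(53.5), np.float64(54.7)] z 86.7
arma 1032 stand mid [np.float64(48.8), np.float64(-58.6)] span [np.float64(82.8), np.float64(13.5)] z 99.3
lidb 2322 stand mid [np.float64(3.7), np.float64(-0.2)] span [np.float64(52.8), np.float64(54.3)] z 86.8
armb 1370 stand mid [np.float64(48.6), np.float64(61.0)] span [np.float64(83.4), np.float64(13.0)] z 99.4
lidc 3479 stand mid [np.float64(1.6), np.float64(124.6)] span [np.float64(53.2), np.float64(53.5)] z 86.9
armc none
tab2 38 stand mid [np.float64(105.1), np.float64(-157.5)] span [np.float64(7.6), np.float64(6.7)] z 32.1
lid px 233 281 243 288
pics/w_1096.png
pics/w_1685.png
pics/w_508.png
```

```bash
python3 -m crank '[3.8,-0.1,0,0,0,0,1, 3.8,0,0,0,0,0,1, 3.8,0,0,0,0,0,1, 1.1,0,3.5,0,0,0,1, 0,0,3.5,0,0,0,1, 0,0,1.5,0,0,0,1, 0,0,0,0,0,0,1, 0,0,0,0,0,0,1]'
```

```text
t: 17.57
eef_pos: [0.5302, 0.1824, 0.153]
eef_rot: [[0.061, 0.998, -0.003], [0.998, -0.061, -0.001], [-0.001, -0.003, -1.0]]
force: [0.2, -0.8, 0.7]
width: 0.0855
grasp_force: 0.0
```

```bash
python3 -m crank '[0,0,3.5,0,0,0,1, 0,0,3.5,0,0,0,1, 0,0,2.8,0,0,0,1, 0,0,1.3,0,0,0,1, 0,0,0.5,0,0,0,1, 0,0,0,0,0,0,1, 0,0,0,0,0,0,1]' | grep eef_pos
python3 -m crank '[0,0,0,0,0,0,-1, 0,0,0,0,0,0,-1, 0,0,0,0,0,0,-1, 0,0,0,0,0,0,-1, 0,0,0,0,0,0,-1, 0,0,0,0,0,0,-1, 0,0,0,0,0,0,-1, 0,0,0,0,0,0,-1]' 27
python3 -m crank '[0,0,-0.3,0,0,0,-1, 0,0,-0.7,0,0,0,-1, 0,0,-1,0,0,0,-1, 0,0,-1.2,0,0,0,-1, 0,0,-1.2,0,0,0,-1, 0,0,-1.2,0,0,0,-1, 0,0,-1,0,0,0,-1, 0,0,-0.6,0,0,0,-1, 0,0,-0.3,0,0,0,-1, 0,0,0,0,0,0,-1]' |grep -E "pos|force|wid"
for i in 1 2; do python3 -m crank '[0,0,0,0,0,0,-1, 0,0,0,0,0,0,-1, 0,0,0,0,0,0,-1, 0,0,0,0,0,0,-1]'; done
```

```text
eef_pos: [0.5318, 0.1828, 0.0404]
t: 18.82
eef_pos: [0.5314, 0.1828, 0.0399]
eef_rot: [[0.061, 0.998, 0.002], [0.998, -0.061, 0.001], [0.001, 0.002, -1.0]]
force: [-4.4, -0.4, 8.9]
width: 0.0563
grasp_force: 27.7
eef_pos: [0.531, 0.1826, 0.114]
force: [-0.5, 0.4, -5.3]
width: 0.0561
grasp_force: 30.3
t: 19.98
eef_pos: [0.5306, 0.1825, 0.1128]
eef_rot: [[0.061, 0.998, -0.001], [0.998, -0.061, -0.0], [-0.0, -0.001, -1.0]]
force: [0.0, -0.3, -6.2]
width: 0.0562
grasp_force: 30.3
t: 20.32
eef_pos: [0.5308, 0.1825, 0.1133]
eef_rot: [[0.061, 0.998, -0.0], [0.998, -0.061, -0.0], [-0.0, -0.0, -1.0]]
force: [-0.5, -0.1, -5.1]
width: 0.0564
grasp_force: 30.3
```

Tin C is the heavy one (about 5.6 N). Raising it further.

```bash
python3 -m crank '[0,0,-0.8,0,0,0,-1, 0,0,-1.5,0,0,0,-1, 0,0,-2,0,0,0,-1, 0,0,-2.3,0,0,0,-1, 0,0,-2.3,0,0,0,-1, 0,0,-2.3,0,0,0,-1, 0,0,-1.8,0,0,0,-1, 0,0,-1,0,0,0,-1, 0,0,-0.4,0,0,0,-1, 0,0,0,0,0,0,-1]' >/dev/null
python3 -m crank '[0,0,0,0,0,0,-1, 0,0,0,0,0,0,-1, 0,0,0,0,0,0,-1, 0,0,0,0,0,0,-1, 0,0,0,0,0,0,-1, 0,0,0,0,0,0,-1]'
python3 - <<'E'
from h import *
a=arm.get_image('scene')[0][100:260,160:360,::-1]; b=arm.get_image('wrist')[0][:,:,::-1]; cv2.imwrite('pics/w5.png',cv2.resize(b,(800,600)))
cv2.imwrite('pics/fin.png',cv2.convertScaleAbs(cv2.resize(a,(750,600),interpolation=cv2.INTER_CUBIC),alpha=1.5))
E
```

```text
t: 21.65
eef_pos: [0.5308, 0.1825, 0.2571]
eef_rot: [[0.061, 0.998, -0.0], [0.998, -0.061, -0.0], [-0.0, -0.0, -1.0]]
force: [0.0, -0.4, -5.7]
width: 0.0565
grasp_force: 30.7
```

View pics/fin.png

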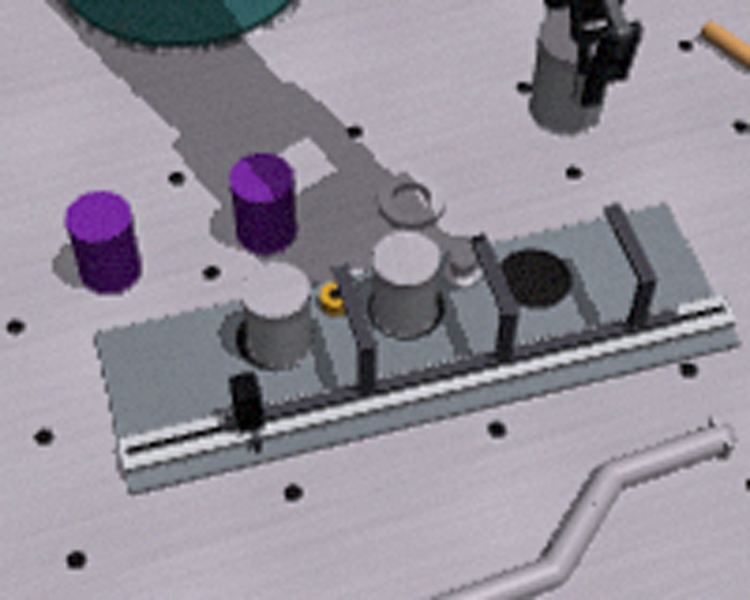

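View pics/w_1685.png

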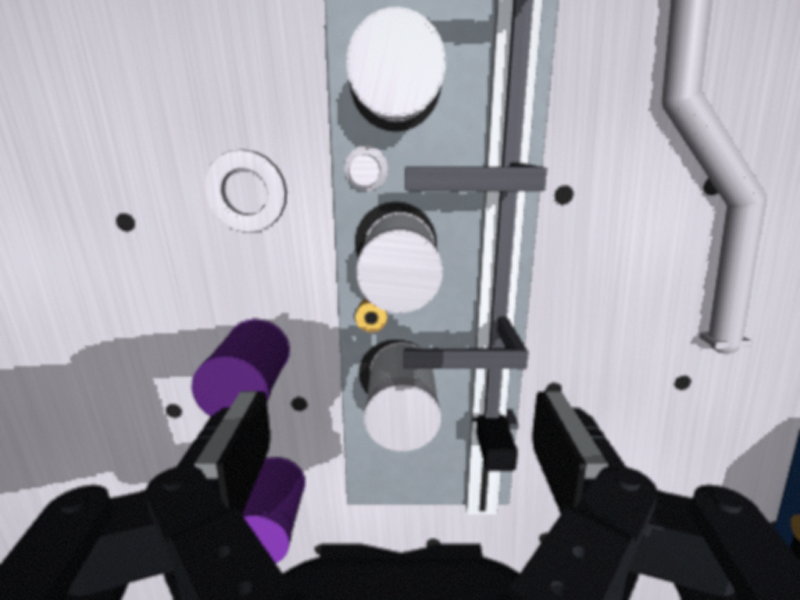

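Scene view: tin C is held upright near (570,80), high and clear, and its pad (535,278) is empty. Tins A (277,315) and B (407,285) stand upright on their pads. The grip (246,400) is at the mark tab, and the nut, ferrule, flange and purple tins look undisturbed. The earlier wrist view agrees.

```bash
python3 -c "
from station import arm
print(arm.sign_off())"
```

```text
the job is handed in; nothing more can be done
None
```

I slid the keeper to its mark and hefted all three tins in order. The two lighter ones are back upright on their pads, A about 6–8 mm off its pad centre (it started about 5 mm off). The heaviest, on pad C (about 5.6 N against about 3 N), is held upright with its base about 22 cm above the bench, and the job was handed in at about 22 s.

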